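Set a throwing gauge to the master beaker

ROBOT

A 7-joint arm with a two-finger parallel gripper is mounted at the origin on the work surface. World frame = base frame: x ahead of the robot, y to its left, z up, the work surface at z = 0. Lengths are in m, angles in rad, forces in N, time in s.
With the tool pointing down it reaches from about 0.4 to 0.85 m from the base axis. Payload 10.4 kg.
Tool frame: the origin (TCP) lies at the very end of the fingers, on their centre line; the grasp point (between the pads) lies 19 mm behind it; x points along the fingers, z is the direction in which the jaws open and shut, and the axes are right-handed (so a half turn about x gives the same grasp; the last joint's range is limited). The gripper opens to 85 mm and grips with 20 to 120 N. Pads are 22 mm wide; open, the fingers measure 114 mm over their backs; the gripper's body (76 mm by 85 mm) begins 54 mm behind the grasp point. The pads swing forward as they close: fully open they stand 13 mm farther back than shut.
Start: joints at [1.242, 0.332, -0.065, 1.46, 0.022, 1.35, -0.088], TCP at [0.188, -0.596, 0.231] pointing down, gripper open.
Joint ranges: [-2.6, 2.6], [-0.5, 2.12], [-1.47, 1.34], [0.16, 2.42], [-1.27, 4.41], [0.06, 2.06], [-2.6, 2.6]. Speed limits (rad/s): [2.22, 2.22, 2.79, 2.79, 3.14, 3.14, 3.14].

INTERFACE

Orientations are given as a unit quaternion [x, y, z, w].
In Python, from workcell import telemetry, viewer, manip, spot_in, mark_of gives the robot as it stands. The module is installed in compiled form; this text tells all that it offers.
- The arm moves only by the shell command python3 -m crank 'ROWS' [FORCE]. ROWS is JSON, a list of rows, each a list of 3 entries, a list of its own where there are three numbers: the closure, from 0 (fully open) to 1 (shut), then the shift along the world's x, y, z in cm, then the turn, a rotation vector about the world's x, y, z in rad. A call has 1 to 12 rows; each row shifts and turns the commanded pose from where the row before left it; what a row does not reach is not made up. A row lasts 1/12 s, in which the tool goes at most 41.7 mm and 7.16 degrees, less where a joint would pass 70% of its speed; a pose out of reach is approached as far as the arm can. A call with a gripper value outside its range is refused whole. The fingers move at their own pace and stop on an object; FORCE is the grip in N (left out, the last holds). Time passes only in rows, so rows that do not move let the fingers close. It gives the time, the measured TCP pose, the force and the opening at its end, in the units of the state.
- telemetry.get_obs(): the state, without advancing time (a new reading comes with each control period).
- viewer.camera(name): name is "scene" or "top"; returns a dict with "frame" (480x640x3 uint8, red, green, blue), "intrinsics" (3x3 intrinsics, pixels), "k1" (the pictures are not rectified: a ray, as slopes to the right and down, at radius r is drawn at 1 + k1 r^2 times it, then the intrinsics apply), "cam_to_world" (4x4, takes a point from camera to world coordinates). Camera axes: x right, y up, looking along -z (the intrinsics and any distortion apply to the point x, -y, -z); pixel columns grow to the right and rows downward; lengths in m; the calibration is good to about 2 mm. A picture is of the moment at which its call begins. There is no depth.
- manip.hand_in(): hands the job in, once; it reports no verdict.
Trained networks look in a picture, given as the dict that the camera call returned (one of the last four; its "shot" number tells which), for a name from the list of things; names that differ only in an ending like _2 or _b are one class to them, and where a whole thing is asked for, a point or a joint stands for the part that bears it (a point fixed in the world has none). Each returns a list of dicts, best first, with "conf" (0 to 1); they miss things now and then, are a little off and sometimes report something else, mostly with a low value. They report only what shows in the picture. A call takes as long as a camera call. They do not tell look-alikes from the thing itself.
- spot_in(thing, picture): "location" ([x, y, z] in m, in the coordinates of the camera as it stood for that picture, good to about 4 mm: the middle of the surface that is visible of it).
- mark_of(thing, picture): "location" ([x, y, z] in m, in the coordinates of the camera as it stood for that picture, good to about 4 mm: a listed point, or the origin of a listed thing).
The state is a dict: "clock": time; "joint_pos": joint angles; "joint_velocities": joint speeds; "tau": joint torques, N m; "position": TCP position; "ee_rot": TCP orientation; "ft_force": force on the tool from outside, world axes, zero at the start; "torque": the same for the moment, N m; "grip_width": opening from 0.0 (shut) to 1.0 (fully open).
Only numpy, scipy, OpenCV 4.12 (cv2) and the standard library are available. Lean on these libraries where they do the work, as an engineer would, in place of code of your own. Each camera call takes 0.05 s, during which the arm holds its last target. There are 200 camera calls.

TASK

Stand the master beaker (the one without a handle) upright in the middle of the wheel head, setting it down gently. Slide the pointer collar down onto the gauge post, past the two sprung balls, until it clicks home on the shoulder (press firmly but do not ram it), with the pointer turned so that its tip stands over the beaker's rim. Let go of everything and leave the mug, the water bowl and the tools where they are.

Things in the scene. Friction and masses are not known exactly. Their poses are not given: they have to be found in the camera images.
- beaker: master beaker, plain fired terracotta, open-topped, round, no handle: 100 mm tall, outer diameter 60 mm at the foot, 64 mm at the rim, wall 5 mm, about 0.28 kg, standing upright on the deck. Origin at the centre of its underside, z up its axis
- collar: pointer collar: steel sleeve, outer diameter 44 mm, 36 mm tall, 21 mm bore right through (chamfered at both ends), with a thin straight pointer out of its side; about 0.2 kg. It stands right way up on the deck. Origin on the bore's axis at the lower face; z up the bore, x along the pointer. Gripped along its y (square to the pointer) it is 44 mm wide
- pointer_tip (a point): free end of the pointer (black 8 mm bead): 200 mm from the bore's axis, 18 mm above the collar's lower face. From the sleeve the pointer is a brass boss, 13 mm thick, out to 28 mm from the axis, then a 6 mm rod
- gauge: throwing gauge post, fixed upright on the deck: round foot 90 mm across, 32 mm column up to a flat shoulder 145 mm above the deck, on it a 19 mm spigot 54 mm tall (last 8 mm tapering to 10 mm): top 199 mm above the deck. Two 10 mm balls on springs stand 3 mm out of the spigot along its x and -x, centres 39 mm above the shoulder. Origin at the centre of the foot's underside, z up
- gauge_shoulder (a point): centre of the shoulder, on the post's axis. The collar is home with its lower face here, where it can still be turned. Entering over the balls takes a push of 5 to 10 N, then it slides with light drag (under 4 N) until, about 6 mm above home, its chamfered top edge passes the balls: they spring out above it (the click), pull it down with 5 to 10 N and hold it
- wheel_top (a point): centre of the wheel head's flat top: aluminium disc, 280 mm diameter, with concentric grooves (innermost 75 mm across), 50 mm above the deck; it does not turn. The post's axis is 190 to 211 mm away. With the beaker here the seated pointer passes about 10 mm above its rim
- mug: fired terracotta mug with a handle, 82 mm across and 85 mm tall; bystander. Origin at the centre of its underside
- water_bowl: white-glazed bowl, 150 mm across and 55 mm tall; bystander. Origin at the centre of its underside
- rib: flat wooden throwing rib, 110 x 50 x 8 mm, lying on the deck; bystander. Origin at the centre of its underside
- loop_tool: trimming tool with a wooden handle and a wire loop, 190 mm long, lying on the deck; bystander. Origin on its underside about the middle, x along it
There are look-alikes about, which are no part of the job. Of the things that look like the gauge, the larger one is meant. Of the things that look like the collar, take the one that is nearest to the robot's base at the start.

How it is judged:
At the end, for the whole second after the job is handed in: Beaker upright on the wheel head, axis within 12 mm of its centre; collar clicked under the balls, lower face within 3 mm of the shoulder, level; pointer tip over the rim, 20 to 42 mm from the beaker's axis (rim wall at 27 to 32 mm); all at rest (horizontal distance between beaker and wheel_top below 0.012 m and z of beaker in the frame of wheel_top between -0.004 and 0.004 m and angle between beaker's own z axis and vertical below 0.08 rad and linear speed of each of beaker, collar below 0.02 m/s and horizontal distance between collar and gauge_shoulder below 0.004 m and z of collar in the frame of gauge_shoulder between -0.003 and 0.003 m and angle between collar's own z axis and vertical below 0.06 rad and horizontal distance between pointer_tip and beaker between 0.02 and 0.042 m); the robot touches nothing.
It fails at once if the beaker was dropped (falling free faster than 0.6 m/s, about 20 mm) (contact force between beaker and the fingers below 0.05 N and linear speed of beaker above 0.6 m/s).
It fails at once if the beaker was banged onto the wheel head (over 90 N) (contact force between beaker and wheel above 90 N).
It fails at once if the collar was rammed onto the gauge (over 80 N) (contact force between collar and gauge above 80 N).
It fails at once if a bystander was pushed more than 30 mm (distance of any of mug, water_bowl, rib, loop_tool from where it was at the start of the episode above 0.03 m).
It also fails if it takes over 64 s, if anything falls off the work surface, if the arm or the gripper's body presses on something with over 40 N, if the wrist force passes 120 N, or if a joint passes its speed limit or range.

## Working session

There is one attempt and no reset: what is moved stays moved. The work goes in short steps, Python scripts to look and compute and a shell command to move; the robot and the scene stay as the last step left them, time stands still between calls to the robot, and variables do not carry over. Pictures are saved under pics/ and viewed, about 8 in all and at most 12, crops included, and the job is handed in when it is done.

```bash
mkdir -p pics; cat > h.py <<'E'
import numpy as np, cv2
from workcell import telemetry, viewer, manip, spot_in, mark_of
def w(c,p): return (np.array(c["cam_to_world"])@np.r_[p,1])[:3]
def pix(c,P):
    q=np.linalg.inv(np.array(c["cam_to_world"]))@np.r_[P,1]
    s=np.array([q[0],-q[1]])/-q[2]; s=s*(1+c["k1"]*(s@s)); K=np.array(c["intrinsics"])
    return np.array([K[0,0]*s[0]+K[0,2],K[1,1]*s[1]+K[1,2]])
def ray(c,u,v):
    K=np.array(c["intrinsics"]);d=np.array([(u-K[0,2])/K[0,0],(v-K[1,2])/K[1,1]]);s=d.copy()
    for _ in range(20): s=d/(1+c["k1"]*(s@s))
    T=np.array(c["cam_to_world"]); return T[:3,3],T[:3,:3]@np.array([s[0],-s[1],-1])
def atz(c,u,v,z):
    o,d=ray(c,u,v); return o+d*(z-o[2])/d[2]
def save(c,n,crop=None,k=1):
    f=c["frame"][:,:,::-1]
    if crop: x0,y0,x1,y1=crop; f=f[y0:y1,x0:x1]
    cv2.imwrite("pics/"+n,cv2.resize(f,None,fx=k,fy=k,interpolation=cv2.INTER_CUBIC))
def look(things,cams=("top","scene")):
    for n in cams:
        c=viewer.camera(n)
        for t in things:
            for d in mark_of(t,c)[:4]:
                p=w(c,d["location"]); print(n,t,round(d["conf"],2),p.round(3),pix(c,p).round())
E
python3 - <<'E'
from h import *
o=telemetry.get_obs(); print({k:np.round(v,3).tolist() for k,v in o.items()})
ims=[]
for n in("top","scene"):
    c=viewer.camera(n); save(c,n+"0.png"); print(n,np.round(c["cam_to_world"],2).tolist())
    for t in ["beaker","collar","pointer_tip","gauge","gauge_shoulder","wheel_top","mug","water_bowl","rib","loop_tool"]:
        for d in mark_of(t,c)[:4]:
            p=w(c,d["location"]); print(n,t,round(d["conf"],2),p.round(3),pix(c,p).round())
E
```

```text
{'clock': 0.0, 'joint_pos': [1.242, 0.333, -0.065, 1.461, 0.022, 1.35, -0.088], 'joint_velocities': [-0.0, 0.0, -0.001, 0.002, 0.001, -0.001, 0.001], 'tau': [0.001, -62.544, 0.05, -39.16, 0.016, 0.01, -0.0], 'position': [0.188, -0.596, 0.231], 'ee_rot': [0.418, 0.571, -0.418, 0.57], 'ft_force': [0.387, 0.359, -0.81], 'torque': [0.005, 0.031, 0.014], 'grip_width': 0.997}
top [[0.01, 0.98, -0.19, 0.27], [-1.0, 0.01, -0.0, 0.06], [-0.0, 0.19, 0.98, 1.46], [0.0, 0.0, 0.0, 1.0]]
top beaker 0.83 [0.582 0.373 0.001] [215. 231.]
top collar 0.62 [ 0.504  0.616 -0.002] [128. 257.]
top collar 0.59 [0.39  0.251 0.001] [255. 298.]
top collar 0.4 [ 0.478 -0.206  0.146] [427. 262.]
top pointer_tip 0.89 [0.706 0.626 0.018] [128. 187.]
top pointer_tip 0.8 [0.442 0.437 0.02 ] [188. 278.]
top gauge 0.64 [ 0.475 -0.214  0.   ] [420. 271.]
top gauge_shoulder 0.78 [ 0.362 -0.306  0.099] [464. 309.]
top gauge_shoulder 0.65 [ 0.48  -0.201  0.148] [426. 261.]
top wheel_top 0.93 [ 0.537 -0.028  0.048] [355. 245.]
top wheel_top 0.68 [0.582 0.376 0.003] [214. 231.]
top mug 0.6 [ 0.633  0.194 -0.002] [278. 215.]
[... 484 characters left out ...]
.6 [ 0.505  0.613 -0.001] [494. 351.]
scene collar 0.54 [ 0.814  0.07  -0.004] [249. 346.]
scene pointer_tip 0.84 [0.707 0.627 0.019] [476. 415.]
scene gauge 0.58 [ 0.366 -0.308 -0.   ] [233. 194.]
scene gauge 0.55 [ 0.475 -0.211 -0.001] [237. 225.]
scene gauge_shoulder 0.91 [ 0.471 -0.216  0.143] [233. 188.]
scene gauge_shoulder 0.52 [ 0.364 -0.305  0.1  ] [231. 170.]
scene gauge_shoulder 0.16 [ 0.535 -0.034  0.054] [274. 246.]
scene wheel_top 0.7 [ 0.534 -0.033  0.051] [274. 247.]
scene mug 0.79 [ 0.636  0.197 -0.001] [326. 317.]
scene water_bowl 0.59 [ 0.413 -0.477  0.001] [184. 184.]
scene rib 0.59 [ 0.761 -0.054  0.   ] [222. 310.]
scene loop_tool 0.54 [ 0.817  0.068 -0.003] [248. 346.]
```

View pics/top0.png

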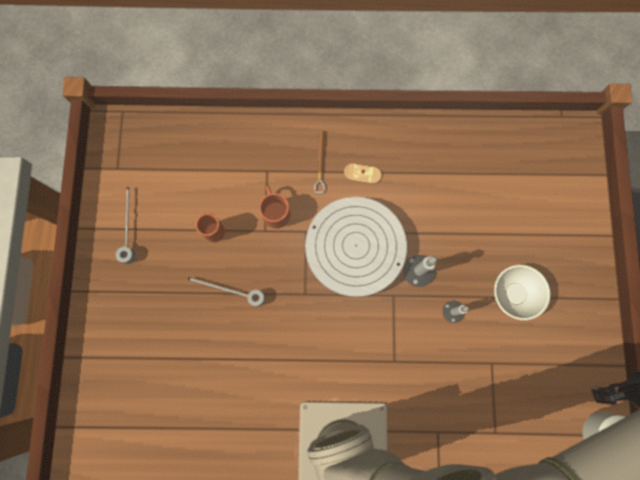

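View pics/scene0.png

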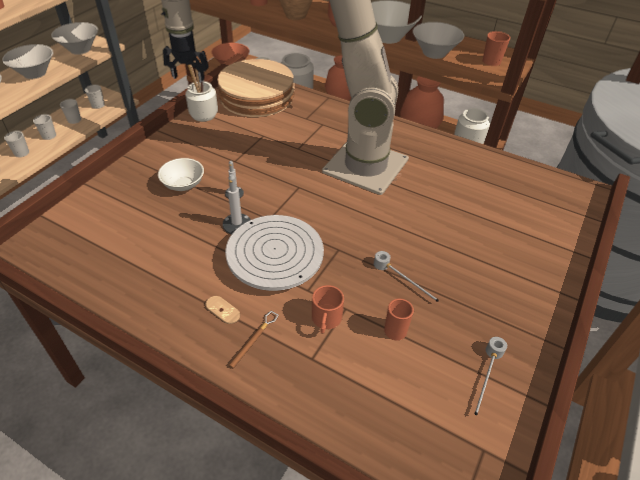

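Candidates: the collars are at top px (255,298) and (125,255), and the one at (255,298) is nearer the base (0.46 m against 0.80 m). The gauges are at (422,268), larger, and (457,310), smaller. The beaker is at (208,227); the mug with the handle is at (274,207). I'll check these choices in one crop and average a few readings.

```bash
python3 - <<'E'
from h import *
G={"beaker":(.582,.373,0),"collar":(.389,.247,0),"pointer_tip":(.442,.437,.018),"gauge":(.475,-.212,0),"gauge_shoulder":(.475,-.21,.145),"wheel_top":(.536,-.03,.05)}
R={k:[] for k in G}
for i in range(2):
  for n in("top","scene"):
    c=viewer.camera(n)
    for t in G:
        for d in mark_of(t,c):
            p=w(c,d["location"])
            if np.linalg.norm(p-G[t])<.03: R[t].append((n,p))
    if i==1:
        f=c["frame"][:,:,::-1]
        save(c,n+"c.png",(180,200,480,330) if n=="top" else (200,140,440,360),2.6 if n=="top" else 2)
for t in R:
    print(t,[ (n[0],p.round(3).tolist()) for n,p in R[t]], np.mean([p for n,p in R[t]],0).round(4) if R[t] else None)
a,b=cv2.imread("pics/topc.png"),cv2.imread("pics/scenec.png")
H=np.zeros((600,800,3),np.uint8); H[:a.shape[0],:a.shape[1]]=a; bb=cv2.resize(b,(283,260)); H[340:,:283]=bb; cv2.imwrite("pics/crop1.png",H)
E
```

```text
beaker [('t', [0.581, 0.375, 0.001]), ('s', [0.581, 0.375, 0.004]), ('t', [0.581, 0.373, 0.001]), ('s', [0.585, 0.372, 0.003])] [0.5821 0.3733 0.0023]
collar [('t', [0.39, 0.247, 0.001]), ('s', [0.389, 0.239, 0.0]), ('t', [0.39, 0.247, 0.002]), ('s', [0.388, 0.242, 0.001])] [0.3894 0.2436 0.0012]
pointer_tip [('t', [0.443, 0.435, 0.018]), ('s', [0.443, 0.434, 0.016]), ('t', [0.443, 0.437, 0.016]), ('s', [0.445, 0.437, 0.018])] [0.4436 0.4357 0.017 ]
gauge [('t', [0.478, -0.212, 0.002]), ('s', [0.472, -0.212, 0.001]), ('t', [0.479, -0.215, -0.001]), ('s', [0.478, -0.211, 0.001])] [ 0.4767 -0.2124  0.0008]
gauge_shoulder [('s', [0.475, -0.218, 0.147]), ('t', [0.479, -0.206, 0.146]), ('s', [0.474, -0.214, 0.143])] [ 0.4764 -0.2127  0.1454]
wheel_top [('t', [0.539, -0.025, 0.047]), ('s', [0.536, -0.031, 0.052]), ('t', [0.542, -0.029, 0.046]), ('s', [0.538, -0.032, 0.053])] [ 0.5388 -0.0292  0.0494]
```

View pics/crop1.png

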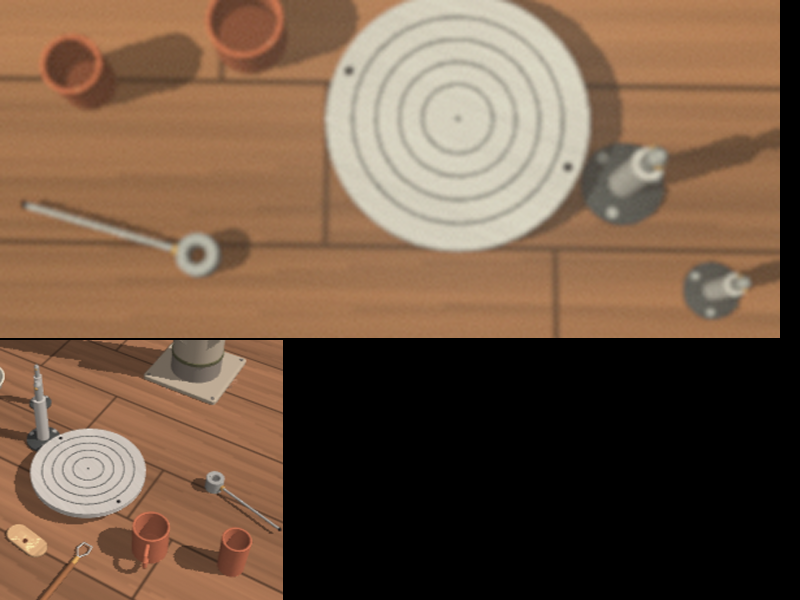

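The crop confirms the choices: the plain beaker is left of the handled mug, the near collar has a brass boss, and the larger post is beside the wheel. Moving to above the beaker.

```bash
python3 -m crank '[[0,[0,0,3],[0,0,0]],[0,[0,0,3],[0,0,0]],[0,[2.4,3,0],[0,0,0.098]],[0,[2.4,3,0],[0,0,0.098]],[0,[2.4,3,0],[0,0,0.098]],[0,[2.4,3,0],[0,0,0.098]],[0,[2.4,3,0],[0,0,0.098]],[0,[2.4,3,0],[0,0,0.098]],[0,[2.4,3,0],[0,0,0.098]],[0,[2.4,3,0],[0,0,0.098]],[0,[2.4,3,0],[0,0,0.098]],[0,[2.4,3,0],[0,0,0.098]]]' 40
python3 -m crank '[[0,[1.28,3.6,0],[0,0,0]],[0,[1.28,3.6,0],[0,0,0]],[0,[1.28,3.6,0],[0,0,0]],[0,[1.28,3.6,0],[0,0,0]],[0,[1.28,3.6,0],[0,0,0]],[0,[1.28,3.6,0],[0,0,0]],[0,[1.28,3.6,0],[0,0,0]],[0,[1.28,3.6,0],[0,0,0]],[0,[1.28,3.6,0],[0,0,0]],[0,[1.28,3.6,0],[0,0,0]],[0,[1.28,3.6,0],[0,0,0]],[0,[1.28,3.6,0],[0,0,0]]]'
python3 -m crank '[[0,[0,3.9,0],[0,0,0]],[0,[0,3.9,0],[0,0,0]],[0,[0,3.9,0],[0,0,0]],[0,[0,3.9,0],[0,0,0]],[0,[0,3.9,0],[0,0,0]],[0,[0,3.9,0],[0,0,0]],[0,[0,0,-3],[0,0,0]],[0,[0,0,-3],[0,0,0]],[0,[0,0,0],[0,0,0]],[0,[0,0,0],[0,0,0]]]'
python3 - <<'E'
from h import *
c=viewer.camera("top")
print("wheel",atz(c,356.15,245.4,.05),"spigot",atz(c,431.9,260.8,.199),"collar",atz(c,255.8,297.7,.036),"beaker rim",atz(c,180+73/2.6,200+65/2.6,.1))
E
```

```text
clock: 3.5
position: [0.429, -0.2944, 0.2917]
ee_rot: [0.099, 0.7, -0.099, 0.7]
ft_force: [1.6, -0.8, 0.2]
grip_width: 1.0
clock: 4.5
position: [0.5823, 0.1375, 0.2915]
ee_rot: [0.101, 0.7, -0.101, 0.7]
ft_force: [0.4, -0.9, -0.3]
grip_width: 0.995
clock: 5.33
position: [0.5816, 0.3689, 0.2303]
ee_rot: [0.1, 0.701, -0.101, 0.699]
ft_force: [0.4, -0.6, 0.6]
grip_width: 0.999
wheel [ 0.53623024 -0.02977845  0.05      ] spigot [ 0.47174627 -0.20608934  0.199     ] collar [0.3891854  0.24387907 0.036     ] beaker rim [0.5767749  0.37134046 0.1       ]
```

```bash
python3 -m crank '[[0,[0,0.4,-3],[0,0,0]],[0,[0,0,-3],[0,0,0]],[0,[0,0,-3],[0,0,0]],[0,[0,0,-3],[0,0,0]],[0,[0,0,-3],[0,0,0]],[0,[0,0,-2],[0,0,0]],[0,[0,0,-1.4],[0,0,0]],[0,[0,0,0],[0,0,0]]]' 40
python3 -m crank '[[1,[0,0,0],[0,0,0]],[1,[0,0,0],[0,0,0]],[1,[0,0,0],[0,0,0]],[1,[0,0,0],[0,0,0]],[1,[0,0,0],[0,0,0]],[1,[0,0,0],[0,0,0]],[1,[0,0,0],[0,0,0]],[1,[0,0,0],[0,0,0]]]' 40
```

```text
clock: 6.05
position: [0.5819, 0.3729, 0.0461]
ee_rot: [0.1, 0.7, -0.101, 0.699]
ft_force: [-0.2, -0.8, -1.1]
grip_width: 1.0
clock: 6.72
position: [0.5828, 0.375, 0.0502]
ee_rot: [0.101, 0.699, -0.1, 0.701]
ft_force: [-2.0, -1.0, 7.1]
grip_width: 0.721
```

```bash
python3 -m crank '[[1,[0,0,1],[0,0,0]],[1,[0,0,2],[0,0,0]],[1,[0,0,3],[0,0,0]],[1,[0,0,3],[0,0,0]],[1,[0,0,3],[0,0,0]],[1,[0,-1,0],[0,0,0]],[1,[-0.2,-2,0],[0,0,0]],[1,[-0.4,-3,0],[0,0,0]],[1,[-0.4,-4,0],[0,0,0]],[1,[-0.4,-4,0],[0,0,0]],[1,[-0.4,-4,0],[0,0,0]],[1,[-0.4,-4,0],[0,0,0]]]'
python3 -m crank '[[1,[-0.4,-4,0],[0,0,0]],[1,[-0.4,-4,0],[0,0,0]],[1,[-0.4,-4,0],[0,0,0]],[1,[-0.4,-4,0],[0,0,0]],[1,[-0.4,-3,0],[0,0,0]],[1,[-0.4,-2,0],[0,0,0]],[1,[-0.4,-1.2,0],[0,0,0]],[1,[0,0,0],[0,0,0]],[1,[0,0,0],[0,0,0]]]'
python3 - <<'E'
from h import *
for i in range(2):
  for n in ("top","scene"):
    c=viewer.camera(n)
    for d in mark_of("beaker",c)[:2]:
        p=w(c,d["location"]); print(n,round(d["conf"],2),p.round(4))
    save(c,n+"1.png",(300,190,420,300) if n=="top" else (200,120,360,300),3)
a,b=cv2.imread("pics/top1.png"),cv2.imread("pics/scene1.png")
b=cv2.resize(b,(420,472));H=np.zeros((480,800,3),np.uint8);H[:330,:360]=a;H[:472,370:790]=b;cv2.imwrite("pics/crop2.png",H)
print(telemetry.get_obs()["position"],telemetry.get_obs()["ft_force"],telemetry.get_obs()["grip_width"])
E
```

```text
clock: 7.72
position: [0.5592, 0.1519, 0.1677]
ee_rot: [0.1, 0.7, -0.101, 0.7]
ft_force: [0.6, -0.6, -2.7]
grip_width: 0.721
clock: 8.47
position: [0.5316, -0.0685, 0.1678]
ee_rot: [0.101, 0.7, -0.101, 0.7]
ft_force: [-0.1, -0.3, -3.3]
grip_width: 0.721
top 0.5 [ 0.5277 -0.0676  0.1188]
scene 0.91 [ 0.5313 -0.0697  0.1184]
top 0.41 [ 0.5335 -0.0686  0.1206]
scene 0.97 [ 0.5332 -0.0681  0.123 ]
scene 0.68 [ 0.8173  0.0715 -0.001 ]
[ 0.5318374  -0.06737104  0.16730057] [-0.18941597  0.57433061 -3.28156343] 0.7193858517462612
```

View pics/crop2.png

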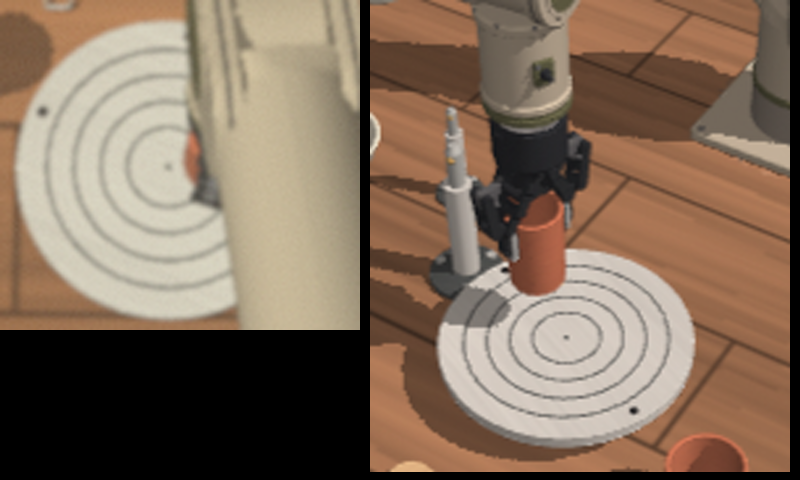

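The beaker hangs upright in the grip, about 39 mm past the wheel centre in -y, because my y rows summed too long. Correcting, then lowering.

```bash
python3 -m crank '[[1,[0.3,2,0],[0,0,0]],[1,[0.2,1.8,0],[0,0,0]],[1,[0,0,-2],[0,0,0]],[1,[0,0,-2],[0,0,0]],[1,[0,0,-1],[0,0,0]],[1,[0,0,-0.5],[0,0,0]],[1,[0,0,-0.3],[0,0,0]],[1,[0,0,0],[0,0,0]],[1,[0,0,0],[0,0,0]]]'
python3 - <<'E'
from h import *
for i in range(3):
  for n in ("scene","top"):
    c=viewer.camera(n)
    for t in("beaker","wheel_top"):
      for d in mark_of(t,c)[:1]: print(n,t,round(d["conf"],2),w(c,d["location"]).round(4))
E
```

```text
clock: 9.62
position: [0.5373, -0.0301, 0.1101]
ee_rot: [0.101, 0.7, -0.1, 0.7]
ft_force: [-0.9, -0.2, -3.3]
grip_width: 0.718
scene beaker 0.58 [ 0.5363 -0.0323  0.06  ]
scene wheel_top 0.65 [ 0.5356 -0.0317  0.0533]
top beaker 0.37 [ 0.5381 -0.029   0.0621]
top wheel_top 0.56 [ 0.5392 -0.0278  0.0467]
scene beaker 0.58 [ 0.5385 -0.0332  0.0647]
scene wheel_top 0.57 [ 0.5383 -0.0301  0.0533]
top beaker 0.37 [ 0.537  -0.0282  0.0614]
top wheel_top 0.71 [ 0.5389 -0.0257  0.0481]
scene beaker 0.59 [ 0.5359 -0.0317  0.0621]
scene wheel_top 0.91 [ 0.5355 -0.0309  0.0531]
top beaker 0.48 [0.3894 0.2473 0.0014]
top wheel_top 0.81 [ 0.5354 -0.0294  0.0485]
```

```bash
python3 -m crank '[[1,[0,0.1,-0.3],[0,0,0]],[1,[0,0,-0.3],[0,0,0]],[1,[0,0,-0.15],[0,0,0]],[1,[0,0,-0.15],[0,0,0]],[1,[0,0,0],[0,0,0]]]'
python3 -m crank '[[1,[0,0,-0.12],[0,0,0]],[1,[0,0,0],[0,0,0]],[1,[0,0,0],[0,0,0]]]'
```

```text
clock: 10.93
position: [0.5367, -0.0289, 0.1003]
ee_rot: [0.1, 0.7, -0.1, 0.7]
ft_force: [-0.2, 0.3, -3.3]
grip_width: 0.717
clock: 11.18
position: [0.5368, -0.0289, 0.1001]
ee_rot: [0.1, 0.7, -0.101, 0.7]
ft_force: [-5.5, 1.2, 9.6]
grip_width: 0.718
```

```bash
python3 -m crank '[[0,[0,0,0],[0,0,0]],[0,[0,0,0],[0,0,0]],[0,[0,0,0],[0,0,0]],[0,[0,0,0],[0,0,0]],[0,[0,0,0],[0,0,0]],[0,[0,0,0],[0,0,0]],[0,[0,0,0.5],[0,0,0]],[0,[0,0,1.5],[0,0,0]],[0,[0,0,3],[0,0,0]],[0,[0,0,3],[0,0,0]],[0,[0,0,3],[0,0,0]]]'
python3 -m crank '[[0,[-1.85,3.41,0],[0,0,0]],[0,[-1.85,3.41,0],[0,0,0]],[0,[-1.85,3.41,0],[0,0,0]],[0,[-1.85,3.41,0],[0,0,0]],[0,[-1.85,3.41,0],[0,0,0]],[0,[-1.85,3.41,0],[0,0,0]],[0,[-1.85,3.41,0],[0,0,0]],[0,[-1.85,3.41,0],[0,0,0]],[0,[0,0,-4],[0,0,0]],[0,[0,0,-3],[0,0,0]],[0,[0,0,0],[0,0,0]]]'
python3 - <<'E'
from h import *
R={}
for i in range(3):
  for n in ("top","scene"):
    c=viewer.camera(n)
    for t in("beaker","collar","pointer_tip"):
      for d in mark_of(t,c)[:2]:
        p=w(c,d["location"]); print(n,t,round(d["conf"],2),p.round(4))
    if i==2: save(c,n+"3.png")
E
```

```text
clock: 12.1
position: [0.5365, -0.0288, 0.2107]
ee_rot: [0.1, 0.7, -0.1, 0.7]
ft_force: [1.0, -0.0, 0.3]
grip_width: 0.999
clock: 13.02
position: [0.386, 0.2425, 0.1351]
ee_rot: [0.099, 0.702, -0.101, 0.698]
ft_force: [-0.5, -1.6, -0.5]
grip_width: 1.0
top beaker 0.88 [ 0.5346 -0.0291  0.0506]
top collar 0.87 [5.023e-01 6.151e-01 4.000e-04]
top pointer_tip 0.89 [0.7082 0.6283 0.0179]
scene beaker 0.72 [ 0.5369 -0.0318  0.0526]
scene collar 0.64 [ 0.5061  0.6122 -0.0024]
scene collar 0.59 [0.3881 0.2394 0.001 ]
scene pointer_tip 0.96 [0.4433 0.4353 0.0192]
scene pointer_tip 0.77 [0.7052 0.6229 0.0241]
top beaker 0.89 [ 0.5345 -0.0299  0.0509]
top collar 0.64 [ 0.5037  0.6139 -0.0013]
top collar 0.21 [ 0.4773 -0.2138 -0.0026]
top pointer_tip 0.77 [0.7039 0.627  0.018 ]
scene beaker 0.88 [ 0.5353 -0.032   0.0544]
scene collar 0.96 [ 5.061e-01  6.146e-01 -3.000e-04]
scene collar 0.7 [0.3874 0.2417 0.0016]
scene pointer_tip 0.72 [8.161e-01 6.830e-02 2.000e-04]
scene pointer_tip 0.71 [0.4408 0.4332 0.0178]
top beaker 0.97 [ 0.5349 -0.0291  0.0519]
top beaker 0.73 [ 7.626e-01 -4.920e-02  5.000e-04]
top collar 0.62 [ 0.504   0.6151 -0.001 ]
top pointer_tip 0.61 [0.7078 0.6299 0.018 ]
scene beaker 0.87 [ 0.5361 -0.0313  0.0553]
scene collar 0.91 [5.067e-01 6.125e-01 6.000e-04]
scene collar 0.59 [0.386  0.2388 0.0008]
scene pointer_tip 0.94 [0.4414 0.4327 0.0168]
```

View pics/scene3.png

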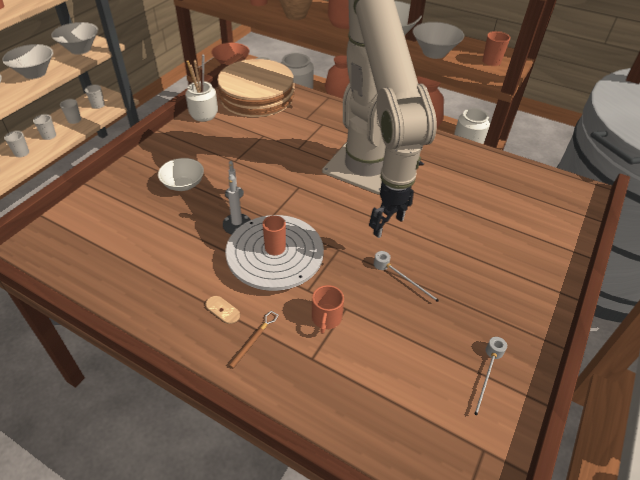

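The beaker stands upright in the middle of the wheel at px (275,235), with the gripper above the near collar. Descending to grip it.

```bash
python3 -m crank '[[0,[0.3,0.05,-3],[0,0,0]],[0,[0,0,-3],[0,0,0]],[0,[0,0,-3],[0,0,0]],[0,[0,0,-2],[0,0,0]],[0,[0,0,-1.2],[0,0,0]],[0,[0,0,-0.7],[0,0,0]],[0,[0,0,0],[0,0,0]],[0,[0,0,0],[0,0,0]]]' 60
python3 -m crank '[[1,[0,0,0],[0,0,0]],[1,[0,0,0],[0,0,0]],[1,[0,0,0],[0,0,0]],[1,[0,0,0],[0,0,0]],[1,[0,0,0],[0,0,0]],[1,[0,0,0],[0,0,0]],[1,[0,0,0],[0,0,0]],[1,[0,0,0],[0,0,0]],[1,[0,0,0],[0,0,0]],[1,[0,0,0],[0,0,0]]]' 60
```

```text
clock: 14.88
position: [0.3922, 0.2447, 0.0109]
ee_rot: [0.101, 0.7, -0.1, 0.7]
ft_force: [-0.4, 0.6, 0.7]
grip_width: 0.997
clock: 15.72
position: [0.3923, 0.2444, 0.0111]
ee_rot: [0.1, 0.699, -0.1, 0.7]
ft_force: [-2.2, -3.1, 10.9]
grip_width: 0.501
```

```bash
python3 -m crank '[[1,[0,0,1],[0,0,0]],[1,[0,0,3],[0,0,0]],[1,[0,0,4],[0,0,0]],[1,[0,0,4],[0,0,0]],[1,[0,0,4],[0,0,0]],[1,[0,0,4],[0,0,0]],[1,[0,0,3.5],[0,0,0]],[1,[0,0,0],[0,0,0.055]],[1,[0,0,0],[0,0,0.055]]]'
python3 -m crank '[[1,[1,-3.8,0],[0,0,0]],[1,[1,-3.8,0],[0,0,0]],[1,[1,-3.8,0],[0,0,0]],[1,[1,-3.8,0],[0,0,0]],[1,[1,-3.8,0],[0,0,0]],[1,[1,-3.8,0],[0,0,0]],[1,[0.5,-3.8,0],[0,0,0]],[1,[0.5,-3.8,0],[0,0,0]],[1,[0.5,-3.8,0],[0,0,0]],[1,[0.4,-3.8,0],[0,0,0]],[1,[0.3,-3.8,0],[0,0,0]],[1,[0.2,-3.8,0],[0,0,0]]]'
python3 -m crank '[[1,[0,0,0],[0,0,0]],[1,[0,0,0],[0,0,0]],[1,[0,0,0],[0,0,0]]]'
python3 - <<'E'
from h import *
for i in range(3):
  for n in ("top","scene"):
    c=viewer.camera(n)
    for t in("collar","pointer_tip","gauge_shoulder","gauge"):
      for d in mark_of(t,c)[:3]:
        p=w(c,d["location"]); 
        if np.hypot(*(p[:2]-[.49,-.15]))<.14: print(n,t,round(d["conf"],2),p.round(4))
    if i==2: save(c,n+"4.png",(330,180,490,300) if n=="top" else (160,80,320,240),3)
a,b=cv2.imread("pics/top4.png"),cv2.imread("pics/scene4.png")
a=cv2.resize(a,(360,270));b=cv2.resize(b,(430,430));H=np.zeros((430,800,3),np.uint8);H[:270,:360]=a;H[:,370:]=b;cv2.imwrite("pics/crop4.png",H)
E
```

```text
clock: 16.47
position: [0.3924, 0.2449, 0.2477]
ee_rot: [0.061, 0.703, -0.061, 0.706]
ft_force: [0.3, 0.6, -2.1]
grip_width: 0.498
clock: 17.47
position: [0.4755, -0.2132, 0.2457]
ee_rot: [0.062, 0.704, -0.061, 0.705]
ft_force: [1.7, -0.8, -1.0]
grip_width: 0.5
clock: 17.72
position: [0.4757, -0.211, 0.2454]
ee_rot: [0.062, 0.704, -0.061, 0.704]
ft_force: [0.2, 1.6, -1.6]
grip_width: 0.497
top collar 0.51 [ 0.4749 -0.2088  0.2343]
top pointer_tip 0.52 [ 0.5055 -0.0148  0.2516]
top gauge_shoulder 0.86 [ 0.4777 -0.2055  0.1466]
top gauge 0.78 [ 4.767e-01 -2.122e-01 -1.000e-04]
scene collar 0.6 [ 0.4743 -0.216   0.2372]
scene pointer_tip 0.64 [ 0.5081 -0.0187  0.2508]
top collar 0.62 [ 0.4765 -0.2096  0.2357]
top collar 0.28 [ 0.5398 -0.025   0.0461]
top pointer_tip 0.63 [ 0.5078 -0.0179  0.2522]
top gauge_shoulder 0.87 [ 0.475  -0.2055  0.1431]
top gauge 0.74 [ 0.4789 -0.2114 -0.0012]
scene collar 0.61 [ 0.4712 -0.2193  0.2369]
scene pointer_tip 0.69 [ 0.5084 -0.0171  0.25  ]
scene gauge_shoulder 0.74 [ 0.4759 -0.2153  0.1443]
scene gauge 0.67 [ 0.4756 -0.2121 -0.0016]
top pointer_tip 0.7 [ 0.5077 -0.0127  0.2513]
top gauge_shoulder 0.79 [ 0.4812 -0.2059  0.1444]
top gauge 0.59 [ 4.774e-01 -2.139e-01  2.000e-04]
scene collar 0.75 [ 0.4754 -0.2145  0.2355]
scene pointer_tip 0.76 [ 0.5061 -0.0173  0.2513]
scene gauge_shoulder 0.95 [ 0.4759 -0.2169  0.144 ]
scene gauge 0.65 [ 0.4755 -0.2128 -0.0023]
```

View pics/crop4.png

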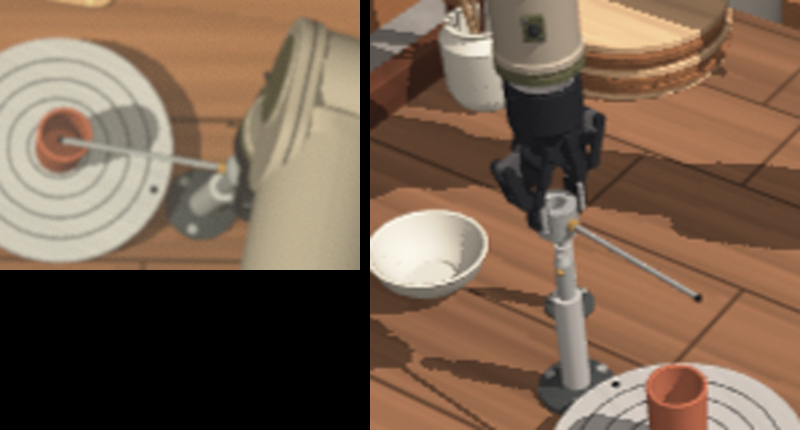

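The collar hangs over the post with the pointer toward the beaker; it is within about 2 mm by the networks. Lowering close to the spigot top and checking there.

```bash
python3 -m crank '[[1,[0.1,0.15,-1],[0,0,0]],[1,[0,0,-1],[0,0,0]],[1,[0,0,-0.9],[0,0,0]],[1,[0,0,0],[0,0,0]],[1,[0,0,0],[0,0,0]]]'
python3 - <<'E'
from h import *
H=np.zeros((560,800,3),np.uint8)
for j,n in enumerate(("top","scene")):
    c=viewer.camera(n); p=telemetry.get_obs()["position"]; print(p)
    u,v=pix(c,[p[0],p[1],.2]).round().astype(int); print(n,u,v)
    f=c["frame"][v-28:v+28,u-20:u+20,::-1]
    H[:,j*400:j*400+400]=cv2.resize(f,(400,560),interpolation=cv2.INTER_CUBIC)
cv2.imwrite("pics/crop5.png",H)
E
```

```text
clock: 19.63
position: [0.4763, -0.2101, 0.2152]
ee_rot: [0.062, 0.705, -0.062, 0.704]
ft_force: [-0.4, 0.1, -1.3]
grip_width: 0.5
[ 0.47666382 -0.21016992  0.21586738]
top 434 259
[ 0.47690378 -0.21025694  0.2162728 ]
scene 231 175
```

View pics/crop5.png

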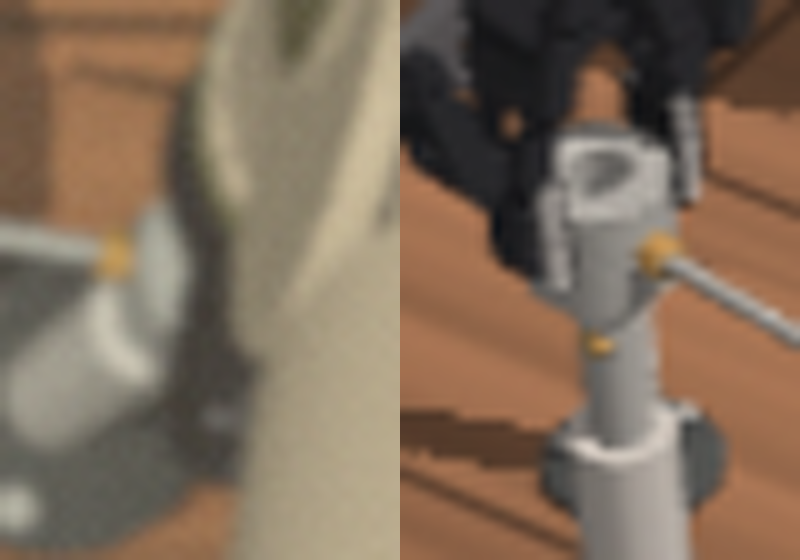

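In the scene crop, the collar centreline (~612,178) lies on the post axis extrapolated from the spigot and shoulder (~607 at that row), within 2 mm. Now feeling it down.

```bash
python3 -m crank '[[1,[0,0,-0.4],[0,0,0]],[1,[0,0,-0.3],[0,0,0]],[1,[0,0,-0.2],[0,0,0]],[1,[0,0,0],[0,0,0]]]' 80
python3 -m crank '[[1,[0,0,-0.2],[0,0,0]],[1,[0,0,-0.1],[0,0,0]],[1,[0,0,0],[0,0,0]]]'
```

```text
clock: 20.07
position: [0.4765, -0.2102, 0.2066]
ee_rot: [0.062, 0.705, -0.062, 0.704]
ft_force: [-1.0, -0.5, -2.6]
grip_width: 0.491
clock: 20.32
position: [0.4767, -0.2102, 0.2039]
ee_rot: [0.062, 0.704, -0.062, 0.704]
ft_force: [0.6, 0.7, -1.8]
grip_width: 0.492
```

```bash
python3 -m crank '[[1,[0,0,-0.2],[0,0,0]],[1,[0,0,-0.1],[0,0,0]],[1,[0,0,0],[0,0,0]]]' 80
python3 -m crank '[[1,[0,0,-0.2],[0,0,0]],[1,[0,0,-0.1],[0,0,0]],[1,[0,0,0],[0,0,0]]]'
```

```text
clock: 20.57
position: [0.4766, -0.2102, 0.2009]
ee_rot: [0.062, 0.704, -0.062, 0.704]
ft_force: [0.1, 0.5, -1.8]
grip_width: 0.491
clock: 20.82
position: [0.4767, -0.2102, 0.1979]
ee_rot: [0.062, 0.705, -0.062, 0.704]
ft_force: [-0.2, 0.9, -1.6]
grip_width: 0.493
```

```bash
python3 -m crank '[[1,[0,0,-0.2],[0,0,0]],[1,[0,0,-0.2],[0,0,0]],[1,[0,0,0],[0,0,0]]]' 80
python3 -m crank '[[1,[0,0,-0.2],[0,0,0]],[1,[0,0,-0.2],[0,0,0]],[1,[0,0,0],[0,0,0]]]'
```

```text
clock: 21.07
position: [0.4768, -0.2106, 0.1944]
ee_rot: [0.062, 0.704, -0.062, 0.705]
ft_force: [-2.0, -0.5, 0.7]
grip_width: 0.498
clock: 21.32
position: [0.4766, -0.2105, 0.19]
ee_rot: [0.062, 0.704, -0.062, 0.704]
ft_force: [-1.0, -0.9, -3.0]
grip_width: 0.494
```

```bash
python3 -m crank '[[1,[0,0,-0.3],[0,0,0]],[1,[0,0,-0.3],[0,0,0]],[1,[0,0,-0.3],[0,0,0]],[1,[0,0,0],[0,0,0]]]' 80
python3 -m crank '[[1,[0,0,-0.3],[0,0,0]],[1,[0,0,-0.3],[0,0,0]],[1,[0,0,-0.3],[0,0,0]],[1,[0,0,0],[0,0,0]]]'
python3 - <<'E'
from h import *
H=np.zeros((560,800,3),np.uint8)
for j,n in enumerate(("top","scene")):
    c=viewer.camera(n); p=telemetry.get_obs()["position"]
    for d in mark_of("collar",c)[:2]: print(n,d["conf"],w(c,d["location"]))
    u,v=pix(c,[p[0],p[1],.17]).round().astype(int)
    f=c["frame"][v-28:v+28,u-20:u+20,::-1]
    H[:,j*400:j*400+400]=cv2.resize(f,(400,560),interpolation=cv2.INTER_CUBIC)
cv2.imwrite("pics/crop6.png",H)
E
```

```text
clock: 21.65
position: [0.4765, -0.2104, 0.1805]
ee_rot: [0.062, 0.705, -0.062, 0.704]
ft_force: [-0.4, -1.5, -3.8]
grip_width: 0.495
clock: 21.98
position: [0.4765, -0.2104, 0.1715]
ee_rot: [0.062, 0.705, -0.062, 0.704]
ft_force: [-0.7, -2.0, -3.4]
grip_width: 0.498
top 0.65 [ 5.00919694e-01  6.15975616e-01 -1.76648884e-04]
top 0.36 [ 0.63221127  0.1967551  -0.00170779]
scene 0.94 [ 0.50648788  0.61315739 -0.00247887]
scene 0.53 [ 0.4750266  -0.21387537  0.16154059]
```

View pics/crop6.png

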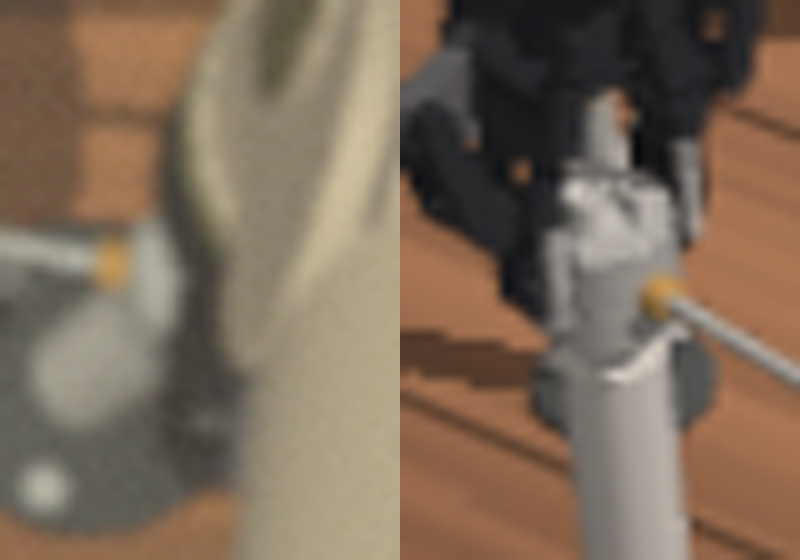

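The spigot shows through the bore, so the collar is on it, with about 15 mm left to the shoulder. Pressing on in small steps.

```bash
python3 -m crank '[[1,[0,0.05,-0.3],[0,0,0]],[1,[0,0,-0.3],[0,0,0]],[1,[0,0,-0.2],[0,0,0]],[1,[0,0,0],[0,0,0]]]' 80
python3 -m crank '[[1,[0,0,-0.2],[0,0,0]],[1,[0,0,-0.1],[0,0,0]],[1,[0,0,0],[0,0,0]]]'
python3 -m crank '[[1,[0,0,-0.15],[0,0,0]],[1,[0,0,-0.1],[0,0,0]],[1,[0,0,0],[0,0,0]]]'
```

```text
clock: 22.52
position: [0.4766, -0.2101, 0.164]
ee_rot: [0.062, 0.704, -0.062, 0.704]
ft_force: [-0.1, -5.0, -4.5]
grip_width: 0.497
clock: 22.77
position: [0.4763, -0.2096, 0.1603]
ee_rot: [0.062, 0.705, -0.062, 0.704]
ft_force: [1.8, -3.2, -10.3]
grip_width: 0.494
clock: 23.02
position: [0.4762, -0.2095, 0.1577]
ee_rot: [0.062, 0.705, -0.062, 0.704]
ft_force: [-1.3, -2.5, -10.0]
grip_width: 0.497
```

The pull went to about -10 N, which is the click. Going down to the shoulder.

```bash
python3 -m crank '[[1,[0,-0.08,-0.1],[0,0,0]],[1,[0,0,-0.08],[0,0,0]],[1,[0,0,0],[0,0,0]]]' 80
python3 -m crank '[[1,[0,0,-0.1],[0,0,0]],[1,[0,0,-0.05],[0,0,0]],[1,[0,0,0],[0,0,0]]]'
```

```text
clock: 23.27
position: [0.4769, -0.2101, 0.1568]
ee_rot: [0.062, 0.704, -0.062, 0.704]
ft_force: [-1.7, -0.2, -5.2]
grip_width: 0.49
clock: 23.52
position: [0.4773, -0.2103, 0.1563]
ee_rot: [0.062, 0.704, -0.062, 0.705]
ft_force: [-4.1, 1.4, 4.7]
grip_width: 0.495
```

```bash
python3 - <<'E'
from h import *
R={"beaker":[],"pointer_tip":[],"collar":[],"gauge":[]}
G={"beaker":(.536,-.03,.05),"pointer_tip":(.5075,-.016,.163),"collar":(.476,-.212,.145),"gauge":(.4765,-.212,0)}
for i in range(4):
  for n in ("top","scene"):
    c=viewer.camera(n)
    for t in R:
      for d in mark_of(t,c):
        p=w(c,d["location"])
        if np.linalg.norm(p-G[t])<.03: R[t].append((n,p))
for t in R:
  for n in("top","scene"):
    q=[p for m,p in R[t] if m==n]
    if q: print(t,n,len(q),np.mean(q,0).round(4),np.std(q,0).round(4))
m={t:np.mean([p for _,p in R[t]],0) for t in R if R[t]}
print("tip-beaker",np.linalg.norm((m["pointer_tip"]-m["beaker"])[:2]))
E
```

```text
beaker top 4 [ 0.5371 -0.029   0.0523] [0.0018 0.0017 0.0008]
beaker scene 4 [ 0.5361 -0.0308  0.0515] [0.0008 0.0008 0.0008]
pointer_tip top 4 [ 0.5089 -0.0132  0.1614] [0.002  0.0007 0.0012]
pointer_tip scene 4 [ 0.5081 -0.0154  0.163 ] [0.0015 0.0012 0.0019]
collar top 4 [ 0.4764 -0.2084  0.1453] [0.0012 0.0004 0.0018]
collar scene 4 [ 0.4751 -0.2135  0.1459] [0.0006 0.0012 0.0014]
gauge top 4 [ 0.4783 -0.2139 -0.0006] [0.001  0.0006 0.0009]
gauge scene 4 [ 4.749e-01 -2.114e-01  3.000e-04] [0.0006 0.0011 0.001 ]
tip-beaker 0.032117725688216386
```

The collar is on the shoulder (force back to positive, z as expected), and the tip is 32 mm from the beaker axis. Releasing and withdrawing.

```bash
python3 -m crank '[[0,[0,0,0],[0,0,0]],[0,[0,0,0],[0,0,0]],[0,[0,0,0],[0,0,0]],[0,[0,0,0],[0,0,0]],[0,[0,0,0],[0,0,0]],[0,[0,0,0],[0,0,0]],[0,[0,0,0],[0,0,0]],[0,[0,0,0.5],[0,0,0]],[0,[0,0,1.5],[0,0,0]],[0,[0,0,3],[0,0,0]],[0,[0,0,3],[0,0,0]],[0,[0,0,3],[0,0,0]]]'
python3 -m crank '[[0,[-1,-2,3],[0,0,0]],[0,[-1,-3,3],[0,0,0]],[0,[-1,-3,2],[0,0,0]],[0,[-1,-3,0],[0,0,0]],[0,[0,-3,0],[0,0,0]],[0,[0,0,0],[0,0,0]],[0,[0,0,0],[0,0,0]]]'
python3 - <<'E'
from h import *
G={"beaker":(.536,-.03,.05),"pointer_tip":(.5075,-.016,.163),"collar":(.476,-.212,.145),"gauge_shoulder":(.4765,-.212,.145),"mug":(.635,.196,0),"water_bowl":(.416,-.478,0),"rib":(.762,-.052,0),"loop_tool":(.816,.071,0)}
R={t:[] for t in G}
H=np.zeros((520,800,3),np.uint8)
for i in range(3):
  for j,n in enumerate(("top","scene")):
    c=viewer.camera(n)
    for t in R:
      for d in mark_of(t,c):
        p=w(c,d["location"])
        if np.linalg.norm(p-G[t])<.04: R[t].append((n,p))
    if i==2:
      x,y=(330,195) if j==0 else (190,140)
      H[:,j*400:j*400+400]=cv2.resize(c["frame"][y:y+130,x:x+100,::-1],(400,520),interpolation=cv2.INTER_CUBIC)
cv2.imwrite("pics/crop7.png",H)
m={}
for t in R:
  if R[t]: m[t]=np.mean([p for _,p in R[t]],0); print(t,len(R[t]),m[t].round(4),"d",np.linalg.norm(m[t]-G[t]).round(4))
print("tip-beaker",np.linalg.norm((m["pointer_tip"]-m["beaker"])[:2]))
print(telemetry.get_obs()["clock"])
E
```

```text
clock: 26.52
position: [0.4765, -0.2103, 0.267]
ee_rot: [0.062, 0.704, -0.062, 0.704]
ft_force: [-0.0, -0.5, -0.4]
grip_width: 1.0
clock: 27.1
position: [0.4365, -0.3507, 0.3438]
ee_rot: [0.063, 0.704, -0.063, 0.704]
ft_force: [0.4, 1.4, -0.3]
grip_width: 0.997
beaker 6 [ 0.5361 -0.0322  0.0511] d 0.0025
pointer_tip 5 [ 0.5083 -0.0153  0.1622] d 0.0014
collar 6 [ 0.4756 -0.2103  0.1458] d 0.0019
gauge_shoulder 7 [ 0.4773 -0.2092  0.1456] d 0.003
mug 5 [ 6.326e-01  1.963e-01 -6.000e-04] d 0.0025
water_bowl 5 [ 0.4148 -0.4781  0.0015] d 0.0019
rib 5 [ 7.63e-01 -5.44e-02 -2.00e-04] d 0.0026
loop_tool 6 [ 0.8165  0.0718 -0.0012] d 0.0016
tip-beaker 0.03255878847354724
29.8
```

View pics/crop7.png

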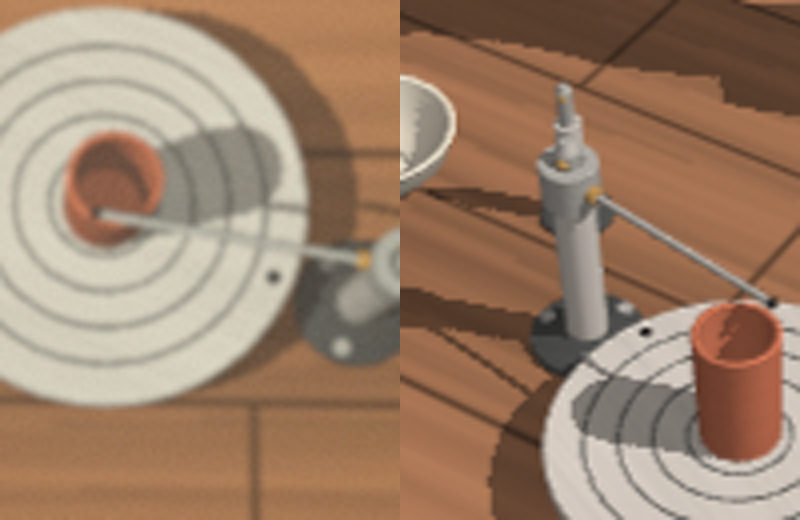

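The pointer tip stands over the rim (top crop ~(97,212)), and the brass ball shows just above the collar's top edge (scene crop ~(565,163)), so it is clicked home. The beaker is upright inside the innermost groove, and the bystanders have not moved. Handing in.

```bash
python3 -c "from workcell import manip; print(manip.hand_in())"
```

```text
the job is handed in; nothing more can be done
None
```

The job is handed in, with about 30 s of the 64 s used. The hand-in gave no verdict, so what follows is what my own last checks showed.

**What I did:** I set the beaker down in the middle of the wheel head, with about 13 N at contact. I then slid the nearer collar down onto the larger post until it clicked. I let go and moved the arm clear with the gripper open.

**Last checks:**

| Check | Measured | Required |
|---|---|---|
| Beaker from wheel centre | about 3 mm (upright in the picture) | under 12 mm |
| Collar lower face | about 0.146 m high | 0.145 m ± 3 mm |
| Collar from post axis | about 2 mm | under 4 mm |
| Pointer tip from beaker axis | 32.6 mm from the cameras; about 30 mm from the arm's pose | 20 to 42 mm |
| Mug, bowl, rib, loop tool | within 3 mm of where they started | under 30 mm |

- **Click:** The balls pulled the collar down with about 8 N, then it came to rest on the shoulder. In the last picture a ball shows just above the collar's top edge.
- **Weaker points:**
  - The 5 to 10 N push expected when the collar passes over the balls never showed clearly in my force readings (at most about 2.5 N between steps).
  - The two cameras disagreed by up to 5 mm on the collar and post, which is within their stated accuracy. The 2 mm collar offset is therefore no better than that, but the collar is down on the spigot.
- **Slip on the way:** I overshot the wheel by about 39 mm while carrying the beaker and corrected it before setting it down.

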